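Let the blue room-key ball out of the tin key box

ROBOT

A 7-joint arm with a two-finger parallel gripper is mounted at the origin on the work surface. World frame = base frame: x ahead of the robot, y to its left, z up, the work surface at z = 0. Lengths are in m, angles in degrees, forces in N, time in s.
With the tool pointing down it reaches from about 0.425 to 0.875 m from the base axis. Payload 4.7 kg.
Tool frame: the origin (TCP) lies between the finger pads; the fingertips stand 17 mm ahead of it and the grasp point (between the pads) lies 2 mm behind it; z points along the fingers, y is the direction in which the jaws open and shut (so a half turn about z gives the same grasp; the last joint's range is limited). The gripper opens to 87 mm and grips with 3 to 60 N. Pads are 19 mm wide; open, the fingers measure 117 mm over their backs; the gripper's body (75 mm by 190 mm) begins 51 mm behind the grasp point.
Start: joints at [65.953, 18.392, -4.016, 83.108, 1.295, 78.541, -3.26], TCP at [0.273, -0.59, 0.211] pointing down, gripper open.
Joint ranges: [-163.93, 163.93], [-17.29, 119.83], [-79.2, 71.16], [3.27, 140.29], [-89.18, 269.18], [5.43, 117.66], [-154.24, 154.24]. Speed limits (degrees/s): [147.25, 147.25, 180, 180, 180, 180, 180].

INTERFACE

Orientations are given as [roll, pitch, yaw] about the fixed x, y, z axes, in that order (R = Rz(yaw) Ry(pitch) Rx(roll)).
In Python, from workcell import r gives the robot as it stands. The module is installed in compiled form; this text tells all that it offers.
- The arm moves only by the shell command python3 -m handwheel 'ROWS' [FORCE]. ROWS is JSON, a list of rows, each a list of 7 numbers: the finger opening in mm, from 0 to 87, then the shift along the tool's x, y, z each as a share of 0.3 m, from -1 to 1, then the turn, a rotation vector about the tool's x, y, z each as a share of pi/2 rad, from -1 to 1. A call has 1 to 20 rows; each row is the pose to reach, as a shift and turn from the pose measured when the call began, along the tool's axes at that moment; what a row does not reach only later rows make up. A row lasts 1/12 s, in which the tool goes at most 41.7 mm and 7.16 degrees, less where a joint would pass 70% of its speed; a pose out of reach is approached as far as the arm can. A call with a number of a shift or a turn outside -1 to 1 is refused whole. A call with a gripper value outside its range is refused whole. The fingers move at their own pace and stop on an object; FORCE is the grip in N (left out, the last holds). Time passes only in rows, so rows that repeat a pose let the fingers close. It gives the time, the measured TCP pose, the force and the opening at its end, in the units of the state.
- r.state(): the state, without advancing time (a new reading comes with each control period).
- r.snapshot(name): name is "scene" or "top"; returns a dict with "frame" (480x640x3 uint8, red, green, blue), "camera_matrix" (3x3 intrinsics, pixels), "eye" and "rotation" of the camera in the world. Camera axes: x right, y up, looking along -z (the intrinsics and any distortion apply to the point x, -y, -z); pixel columns grow to the right and rows downward; lengths in m; the calibration is good to about 2 mm. A picture is of the moment at which its call begins. There is no depth.
- r.close_job(): hands the job in, once; it reports no verdict.
The state is a dict: "clock": time; "joints": joint angles; "joint_vel": joint speeds; "effort": joint torques, N m; "ee_pos": TCP position; "eef_rot": TCP orientation; "ft_force": force on the tool from outside, world axes, zero at the start; "torque": the same for the moment, N m; "grip_width": finger opening in m.
Only numpy, scipy, OpenCV 4.12 (cv2) and the standard library are available. Lean on these libraries where they do the work, as an engineer would, in place of code of your own. Each camera call takes 0.05 s, during which the arm holds its last target. There are 200 camera calls.

TASK

A guest wants the key in the blue ball: press down the brass paddle of the lane that holds the blue ball, so that its flap lifts and the ball rolls out into the terracotta tray, then let the paddle come up again so the flap falls shut. Work only with the paddle: do not touch the balls or the white flaps, keep the yellow ball in its lane, and leave everything else on the table where it is.

Things in the scene. Friction and masses are not known exactly. Their poses are not given: they have to be found in the camera images.
- keybox: Fixed green tin key box, 160 mm wide; origin on the table under the rocker pivots, midway between its two lanes; +x downhill to the tray (roughly the robot's left), +y to the left lane. Open-topped sloping lanes, 42 mm wide, at y = +45 (left) and -45 mm (right), from x = -15 to 125 mm. Over each lane's centre line a rocker bar pivots at x = 0, z = 106 mm: paddle uphill, flap downhill.
- tray_floor (a point): Centre of the floor of the terracotta tray, 8 mm above the table; the tray measures 135 mm (along the key box's x) by 170 mm outside, with walls 8 mm thick and 34 mm tall. It is fixed to the key box; both lanes end over its near wall.
- paddle_left (a point): Brass paddle on the uphill end of the left rocker, 50 x 50 x 5 mm; this point is the centre of its top face: x = -95, y = +45 mm in the key box's frame, 128 mm above the table at rest. At rest its outer edge is tipped up 0.21 rad; it sinks nearly straight down, 41 mm to its stop, there tipped 0.21 rad the other way. The space below it is free.
- rocker_left (a joint): Angle of the left rocker in rad: 0 at rest with its flap shut, growing as the paddle is pressed, 0.42 at the stop. The ball can pass under the flap from about 0.3 (paddle centre some 29 mm down). A spring returns it; it takes about 3 N at the paddle's centre to start and 6 N at the stop.
- flap_left (a point): White tin flap (gate) of the left lane, 38 mm wide, 55 mm tall, 3 mm thick, hanging from the downhill end of the left rocker; this point is the middle of its top edge, 109 mm above the table when shut. It swings up and outward when the paddle goes down.
- paddle_right (a point): Brass paddle on the uphill end of the right rocker, 50 x 50 x 5 mm; this point is the centre of its top face: x = -95, y = -45 mm in the key box's frame, 128 mm above the table at rest. At rest its outer edge is tipped up 0.21 rad; it sinks nearly straight down, 41 mm to its stop, there tipped 0.21 rad the other way. The space below it is free.
- rocker_right (a joint): Angle of the right rocker in rad: 0 at rest with its flap shut, growing as the paddle is pressed, 0.42 at the stop. The ball can pass under the flap from about 0.3 (paddle centre some 29 mm down). A spring returns it; it takes about 3 N at the paddle's centre to start and 6 N at the stop.
- flap_right (a point): White tin flap (gate) of the right lane, 38 mm wide, 55 mm tall, 3 mm thick, hanging from the downhill end of the right rocker; this point is the middle of its top edge, 109 mm above the table when shut. It swings up and outward when the paddle goes down.
- blue_ball: Blue room-key ball, 36 mm across, with brass studs; origin at its centre. It waits against the flap in either the left or the right lane and rolls down by itself when the flap lifts, taking about half a second to reach the tray.
- yellow_ball: Yellow room-key ball, 36 mm across, with brass studs; origin at its centre. It waits against the flap in either the left or the right lane and rolls down by itself when the flap lifts, taking about half a second to reach the tray.
- shoe_brush: Shoe brush lying on its bristles, wooden back with a cork-coloured wicker handle, 140 x 52 x 62 mm; origin at the centre of its underside. A bystander.
- door_key: Brass door key lying flat, about 75 mm long, 6 mm thick; origin at the centre of its underside. A bystander.
- china_dog: White and blue china dog figurine on a small base, 85 mm long, 40 mm wide, 89 mm tall; origin at the centre of its underside. A bystander.
- tray_bell: Pewter hand bell standing on its mouth, 64 mm across, 83 mm tall; origin at the centre of its underside. A bystander.
- polish_tin: Round flat red tin of shoe polish, 70 mm across, 28 mm tall; origin at the centre of its underside. A bystander.
- pen_mug: White china mug, 80 mm across plus handle, 90 mm tall; origin at the centre of its underside. A bystander.
Things that resemble listed ones, but are neither listed nor needed, are in the scene too. There is more than one size of the blue_ball; the job needs the smallest. Of the things shaped like the yellow_ball, the yellow one is meant.

How it is judged (in metres and radians):
On the way, in this order (a step that is already met when the one before it is completed fails the run):
1. the paddle of the blue ball's lane is pressed and its flap lifted (((y of blue_ball in the frame of keybox above 0.02 m and value of joint rocker_left above 0.25 rad) or (y of blue_ball in the frame of keybox below -0.02 m and value of joint rocker_right above 0.25 rad))), for 0.02 s.
2. the blue ball lies in the tray (x of blue_ball in the frame of keybox between 0.13 and 0.255 m and y of blue_ball in the frame of keybox between -0.08 and 0.08 m and z of blue_ball in the frame of keybox below 0.045 m), for 0.2 s.
At the end, for the whole second after the job is handed in: The blue ball is inside the tray, nearly still (below 0.15 m/s), both rockers are back at rest with their flaps shut (within 0.05 rad), and the yellow ball is still behind its flap (all of step 2 and linear speed of blue_ball below 0.15 m/s and value of joint each of rocker_left, rocker_right below 0.05 rad and x of yellow_ball in the frame of keybox between -0.015 and 0.1 m and z of yellow_ball in the frame of keybox below 0.1 m); the robot touches nothing.
It fails at once if the robot touches a ball (contact force between any of the fingers, the arm and blue_ball above 0.3 N or contact force between any of the fingers, the arm and yellow_ball above 0.3 N).
It fails at once if the robot touches a flap (contact force between any of the fingers, the arm and rocker_left_c0 above 0.5 N or contact force between any of the fingers, the arm and rocker_right_c0 above 0.5 N).
It fails at once if a ball is lifted (height (world z) of any of blue_ball, yellow_ball above 0.11 m).
It fails at once if the yellow ball gets out of its lane (x of yellow_ball in the frame of keybox above 0.11 m).
It fails at once if a bystander is moved by more than 30 mm or tipped (distance of any of shoe_brush, door_key, china_dog, tray_bell, polish_tin, pen_mug from where it was at the start of the episode above 0.03 m or angle between any of shoe_brush, door_key, china_dog, tray_bell, polish_tin, pen_mug's own z axis and vertical above 0.4 rad).
It also fails if it takes over 32 s, if anything falls off the work surface, if the arm or the gripper's body presses on something with over 40 N, if the wrist force passes 120 N, or if a joint passes its speed limit or range.

## Working session

There is one attempt and no reset: what is moved stays moved. The work goes in short steps, Python scripts to look and compute and a shell command to move; the robot and the scene stay as the last step left them, time stands still between calls to the robot, and variables do not carry over. Pictures are saved under pics/ and viewed, about 8 in all and at most 12, crops included, and the job is handed in when it is done.

```bash
mkdir -p pics; python3 - <<'E'
from workcell import r
import cv2,pickle
print(r.state())
for n in("scene","top"):
    s=r.snapshot(n); pickle.dump(s,open(n+".pkl","wb")); cv2.imwrite(f"pics/{n}0.png",s["frame"][:,:,::-1]); print(n,s["camera_matrix"],s["eye"],s["rotation"],s.keys())
E
```

```text
{'clock': 0.0, 'joints': array([65.95369795, 18.43830119, -4.0152494 , 83.17425233,  1.29604948,
       78.53970129, -3.26102898]), 'joint_vel': array([-0.04480754,  0.0101023 ,  0.05034261,  0.01325825,  0.00229073,
       -0.05678835,  0.04251004]), 'effort': array([ 2.13729090e-04, -4.91291785e+01, -4.03624177e-01, -3.12529063e+01,
       -6.39108382e-02,  4.38970432e-02,  1.89111643e-04]), 'ee_pos': array([ 0.27290907, -0.58931244,  0.20997578]), 'eef_rot': array([-1.79893043e+02,  6.79589858e-03,  2.48549564e+01]), 'ft_force': array([ 0.23942939, -0.61864879,  0.07659814]), 'torque': array([ 0.05208904,  0.01140099, -0.01086372]), 'grip_width': 0.0869183452397342}
scene [[539.50115208   0.         308.31057324]
 [  0.         539.50115208 247.27179443]
 [  0.           0.           1.        ]] [ 1.04815559 -0.6889027   0.85816127] [48.54827523  0.96758312 29.12529714] dict_keys(['frame', 'camera_matrix', 'eye', 'rotation'])
top [[569.59369286   0.         315.58525822]
 [  0.         569.59369286 240.89906086]
 [  0.           0.           1.        ]] [0.52553308 0.01872954 1.3223322 ] [ 4.21796817e+00 -6.31439883e-02 -8.86783819e+01] dict_keys(['frame', 'camera_matrix', 'eye', 'rotation'])
```

View pics/top0.png

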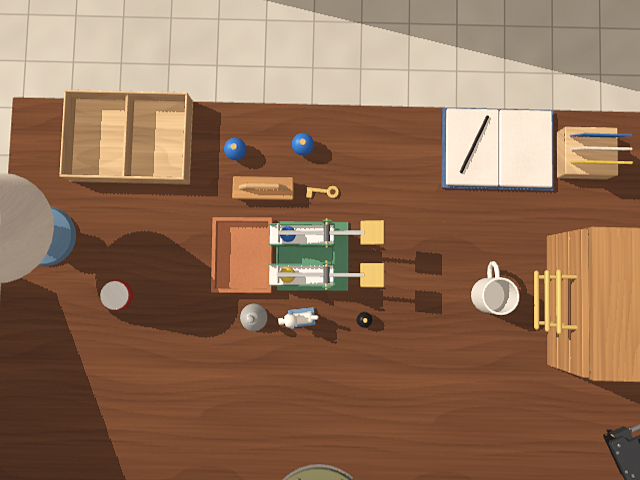

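View pics/scene0.png

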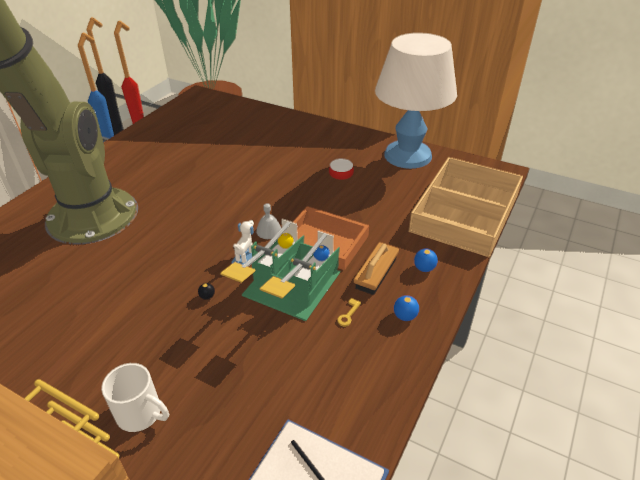

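The top view shows the blue ball in the upper lane (288,233), with its paddle at (372,232). Yellow is in the lower lane (285,273), with its paddle at (372,275). Two larger blue decoys lie outside the box at (234,149) and (302,144). Keybox +x points image-left (world +y), so blue is in the right lane (keybox y = -45).

```bash
cat >h.py <<'E'
import numpy as np,cv2
from scipy.spatial.transform import Rotation as R
def ray(s,uv,z):
    K=s["camera_matrix"];M=R.from_euler("xyz",s["rotation"],degrees=True).as_matrix()
    d=np.linalg.inv(K)@[*uv,1.];d=M@[d[0],-d[1],-d[2]];e=np.array(s["eye"])
    return e+d*(z-e[2])/d[2]
def proj(s,p):
    K=s["camera_matrix"];M=R.from_euler("xyz",s["rotation"],degrees=True).as_matrix()
    c=M.T@(np.array(p)-s["eye"]);q=K@[c[0],-c[1],-c[2]];return q[:2]/q[2]
E
python3 - <<'E'
from h import *
import pickle
def cent(s,box,lo,hi):
    x0,y0,x1,y1=box;h=cv2.cvtColor(s["frame"],cv2.COLOR_RGB2HSV)[y0:y1,x0:x1]
    m=cv2.inRange(h,lo,hi);n,l,st,c=cv2.connectedComponentsWithStats(m);i=1+np.argmax(st[1:,4]);return c[i]+[x0,y0],st[i]
t=pickle.load(open("top.pkl","rb"));sc=pickle.load(open("scene.pkl","rb"))
P={}
for n,b in(("R",(350,212,395,253)),("L",(350,256,395,295))):
    c,st=cent(t,b,(15,80,150),(35,255,255)); P[n]=ray(t,c,.128); print(n,c,st,P[n], "scene px",proj(sc,P[n]))
    ps=R.from_euler
yv=P["L"]-P["R"];print("sep",np.linalg.norm(yv));yv/=np.linalg.norm(yv);xv=np.array([yv[1],-yv[0],0])
print("kb x dir yaw",np.degrees(np.arctan2(xv[1],xv[0])))
o=(P["L"]+P["R"])/2+.095*xv;o[2]=0;print("origin",o)
for n,(a,b) in(("scL",(215,258,262,284)),("scR",(258,274,300,300))): pass
for n,b in(("scL",(215,258,258,284)),("scR",(258,274,297,300))):
    c,st=cent(sc,b,(15,80,150),(35,255,255));print(n,c,st)
for n,uv in(("blue",(288,233)),("yel",(285,273)),("trayfar",(212,254))):
    p=ray(t,uv,.034 if n=="trayfar" else .07)-o;print(n,p@xv,p@yv)
E
```

```text
R [371.76182137 231.83537653] [ 10   8  24  25 571] [ 0.63548791 -0.09834534  0.128     ] scene px [276.24002855 286.17094757]
L [371.80679785 274.47942755] [ 10   7  24  24 559] [ 0.5458701  -0.09985667  0.128     ] scene px [236.7853646  271.14607739]
sep 0.08963054673392523
kb x dir yaw 90.96615477398707
origin [ 0.58907713 -0.00411451  0.        ]Traceback (most recent call last):
  File "<stdin>", line 14, in <module>
ValueError: too many values to unpack (expected 2)
```

```bash
python3 - <<'E'
from h import *
import pickle
t=pickle.load(open("top.pkl","rb"));sc=pickle.load(open("scene.pkl","rb"))
o=np.array([.58908,-.00411,0]);xv=R.from_euler("z",90.97,degrees=True).apply([1,0,0]);yv=R.from_euler("z",180.97,degrees=True).apply([1,0,0])
for n,uv,z in(("blue",(288,233),.07),("yel",(285,273),.07),("trayfar",(212,254),.034)):
    p=ray(t,uv,z)-o;print(n,p@xv,p@yv)
for uv in((547,380),(590,300),(590,380)): print(uv,ray(t,uv,0),ray(t,uv,.2))
# offsets in tool axes, from start
M=R.from_euler("xyz",[-179.893,.007,24.855],degrees=True);p0=np.array([.27291,-.58931,.20998])
for w,yaw in(((.273,-.589,.27),25),((.28,-.40,.27),50),((.40,-.25,.25),70),((.6355,-.0985,.20),91)):
    print(w,(M.inv().apply(np.array(w)-p0)/.3).round(3),((M.inv()*R.from_euler("xyz",[180,0,yaw],degrees=True)).as_rotvec()/(np.pi/2)).round(3))
E
```

```text
blue 0.0840786850850379 -0.0463157750071838
yel 0.08980941678612672 0.04186465695839074
trayfar 0.2573737495187725 -0.0006766717621645116
(547, 380) [ 0.31632116 -0.51709585  0.        ] [ 0.34796403 -0.43605337  0.2       ]
(590, 300) [ 0.50080502 -0.61774602  0.        ] [ 0.50454509 -0.52148042  0.2       ]
(590, 380) [ 0.31857304 -0.6154913   0.        ] [ 0.34987532 -0.51956671  0.2       ]
(0.273, -0.589, 0.27) [ 0.001 -0.001 -0.2  ] [-0.001  0.    -0.002]
(0.28, -0.4, 0.27) [ 0.287 -0.563 -0.199] [-0.001 -0.    -0.279]
(0.4, -0.25, 0.25) [ 0.86  -0.848 -0.132] [-0.001 -0.    -0.502]
(0.6355, -0.0985, 0.2) [ 1.784 -0.976  0.035] [-0.001 -0.001 -0.735]
```

Geometry checks out: balls at x≈85 mm, y≈∓45 mm, and paddle separation 89.6 mm. I'll raise the arm, go round the cabinet and close the gripper.

```bash
python3 -m handwheel '[[0,0,0,-0.2,0,0,0],[0,0,0,-0.2,0,0,0],[0,0.1,-0.2,-0.2,0,0,-0.1],[0,0.2,-0.35,-0.2,0,0,-0.2],[0,0.287,-0.563,-0.2,0,0,-0.28],[0,0.287,-0.563,-0.2,0,0,-0.28],[0,0.4,-0.62,-0.18,0,0,-0.33],[0,0.55,-0.69,-0.17,0,0,-0.38],[0,0.68,-0.75,-0.15,0,0,-0.44],[0,0.86,-0.85,-0.13,0,0,-0.5],[0,0.86,-0.85,-0.13,0,0,-0.5],[0,0.86,-0.85,-0.13,0,0,-0.5]]' 20
cat >>h.py <<'E'
def to(*ws,off=(0,0)):
    from workcell import r
    s=r.state();M=R.from_euler("xyz",s["eef_rot"],degrees=True);print(s["clock"],s["ee_pos"],s["eef_rot"],s["ft_force"],s["grip_width"])
    for w,yaw in ws: print(w,(M.inv().apply(np.array(w)-s["ee_pos"])/.3).round(3),((M.inv()*R.from_euler("xyz",[180,0,yaw],degrees=True)).as_rotvec()/(np.pi/2)).round(3))
E
python3 -c "
from h import *
to(((.6355,-.0985,.20),91),((.6355,-.0985,.16),91))"
```

```text
clock: 1.1
ee_pos: [0.4041, -0.2414, 0.2488]
eef_rot: [-179.9, -0.3, 70.5]
ft_force: [-0.1, 1.6, 0.2]
grip_width: 0.0153
1.1 [ 0.40409954 -0.24144758  0.24884516] [-179.92964821   -0.26813741   70.5287234 ] [-0.0527403   1.55907301  0.22993843] 0.015267609211401311
(0.6355, -0.0985, 0.2) [0.706 0.569 0.165] [-0.    -0.003 -0.227]
(0.6355, -0.0985, 0.16) [0.705 0.569 0.299] [-0.    -0.003 -0.227]
```

```bash
python3 -m handwheel '[[0,0.1,0.08,0.05,0,0,-0.05],[0,0.2,0.16,0.1,0,0,-0.1],[0,0.3,0.24,0.16,0,0,-0.15],[0,0.4,0.32,0.16,0,0,-0.2],[0,0.5,0.4,0.16,0,0,-0.227],[0,0.6,0.49,0.16,0,0,-0.227],[0,0.7,0.569,0.17,0,0,-0.227],[0,0.706,0.569,0.2,0,-0.003,-0.227],[0,0.706,0.569,0.2,0,-0.003,-0.227],[0,0.706,0.569,0.2,0,-0.003,-0.227],[0,0.706,0.569,0.2,0,-0.003,-0.227]]'
python3 - <<'E'
from h import *
from workcell import r
to(((.6355,-.0985,.152),91),((.6355,-.0985,.104),91))
for n in("scene","top"):
    s=r.snapshot(n);f=s["frame"][:,:,::-1]
    f=f[190:350,180:400] if n=="scene" else f[190:330,200:420]
    cv2.imwrite(f"pics/{n}1.png",cv2.resize(f,None,fx=3,fy=3))
E
```

```text
clock: 2.02
ee_pos: [0.6347, -0.1002, 0.1897]
eef_rot: [-179.9, 0.1, 90.8]
ft_force: [0.3, 0.4, 0.9]
grip_width: 0.0006
2.0167 [ 0.63473779 -0.10015924  0.18967683] [-1.79930276e+02  5.89347584e-02  9.08455639e+01] [0.27825842 0.41299657 0.89072885] 0.0005548461634326568
(0.6355, -0.0985, 0.152) [0.006 0.003 0.126] [-0.001  0.001 -0.002]
(0.6355, -0.0985, 0.104) [0.006 0.003 0.286] [-0.001  0.001 -0.002]
```

View pics/scene1.png

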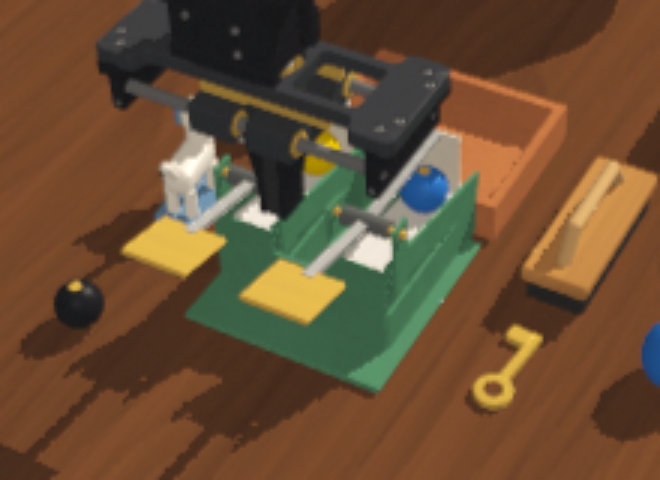

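The closed fingertips hang at about (275,260) in the full image, directly above the blue lane's paddle at (276,286). The other parts are clear, so I'll press about 35 mm and hold.

```bash
python3 -m handwheel '[[0,0.006,0.003,0.06,0,0,0],[0,0.006,0.003,0.12,0,0,0],[0,0.006,0.003,0.15,0,0,0],[0,0.006,0.003,0.18,0,0,0],[0,0.006,0.003,0.21,0,0,0],[0,0.006,0.003,0.24,0,0,0],[0,0.006,0.003,0.265,0,0,0],[0,0.006,0.003,0.265,0,0,0],[0,0.006,0.003,0.265,0,0,0],[0,0.006,0.003,0.265,0,0,0],[0,0.006,0.003,0.265,0,0,0],[0,0.006,0.003,0.265,0,0,0],[0,0.006,0.003,0.265,0,0,0],[0,0.006,0.003,0.265,0,0,0]]'
python3 - <<'E'
from h import *
from workcell import r
to(((.6355,-.0985,.106),91),((.6355,-.0985,.19),91))
s=r.snapshot("scene");cv2.imwrite("pics/scene2.png",cv2.resize(s["frame"][190:350,180:400,::-1],None,fx=3,fy=3))
E
```

```text
clock: 3.28
ee_pos: [0.6361, -0.0988, 0.1113]
eef_rot: [180.0, 0.1, 90.8]
ft_force: [-0.0, -0.7, 2.2]
grip_width: 0.0
3.2833 [ 0.63609292 -0.09875042  0.11131453] [1.79957483e+02 9.35189765e-02 9.08075048e+01] [-0.02998768 -0.68255577  2.19984296] 8.524915302784183e-07
(0.6355, -0.0985, 0.106) [ 0.001 -0.002  0.018] [ 0.     0.001 -0.002]
(0.6355, -0.0985, 0.19) [ 0.    -0.002 -0.262] [ 0.     0.001 -0.002]
```

View pics/scene2.png

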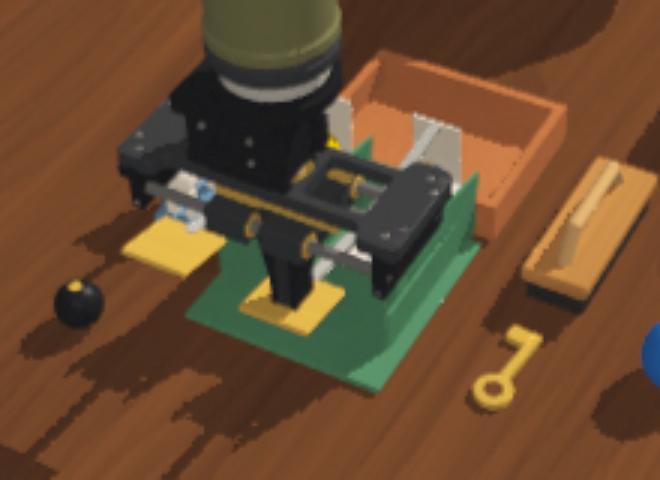

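```bash
python3 - <<'E'
from h import *
import pickle
sc=pickle.load(open("scene.pkl","rb"))
o=np.array([.58908,-.00411,0]);Z=R.from_euler("z",90.97,degrees=True)
c=lambda p:((proj(sc,p)-[180,190])*3).round()
print("tip",c([.636,-.0988,.0943]))
for th in(0,.1,.2,.3,.42):
    print(th,[c(o+[0,0,.106]+Z.apply(R.from_euler("y",-th).apply(v))) .tolist() for v in([-.095,-.045,.022],[-.12,-.07,.027],[-.07,-.02,.017],[.09,-.045,.003])])
from workcell import r
s=r.snapshot("top");cv2.imwrite("pics/top2.png",cv2.resize(s["frame"][190:330,200:420,::-1],None,fx=3,fy=3))
E
```

```text
tip [292. 326.]
0 [[289.0, 289.0], [303.0, 322.0], [276.0, 257.0], [423.0, 142.0]]
0.1 [[288.0, 301.0], [302.0, 338.0], [276.0, 266.0], [422.0, 133.0]]
0.2 [[289.0, 312.0], [302.0, 352.0], [276.0, 274.0], [421.0, 125.0]]
0.3 [[290.0, 323.0], [304.0, 365.0], [276.0, 282.0], [420.0, 117.0]]
0.42 [[292.0, 333.0], [306.0, 378.0], [278.0, 290.0], [417.0, 110.0]]
```

View pics/top2.png

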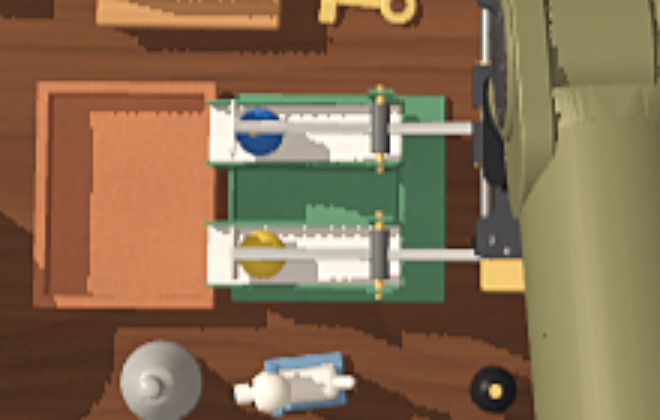

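```bash
python3 - <<'E'
from h import *
import pickle
sc=pickle.load(open("scene.pkl","rb"))
for z in(.09,.10,.11,.12,.13,.14,.15,.16,.17,.18,.19):
    print(z,*[((proj(sc,[x,-.0988,z])-[180,190])*3).round().tolist() for x in(.541,.5585,.636,.6945,.731)])
E
```

```text
0.09 [171.0, 281.0] [193.0, 290.0] [292.0, 330.0] [371.0, 363.0] [422.0, 383.0]
0.1 [170.0, 270.0] [191.0, 279.0] [291.0, 320.0] [371.0, 352.0] [422.0, 373.0]
0.11 [168.0, 260.0] [190.0, 269.0] [291.0, 309.0] [370.0, 341.0] [422.0, 362.0]
0.12 [166.0, 249.0] [189.0, 258.0] [290.0, 298.0] [370.0, 330.0] [422.0, 351.0]
0.13 [165.0, 238.0] [187.0, 247.0] [289.0, 287.0] [370.0, 319.0] [422.0, 340.0]
0.14 [163.0, 227.0] [186.0, 235.0] [288.0, 276.0] [369.0, 308.0] [422.0, 329.0]
0.15 [161.0, 215.0] [184.0, 224.0] [287.0, 264.0] [369.0, 296.0] [422.0, 317.0]
0.16 [160.0, 204.0] [182.0, 213.0] [286.0, 253.0] [368.0, 285.0] [422.0, 306.0]
0.17 [158.0, 192.0] [181.0, 201.0] [285.0, 241.0] [368.0, 273.0] [422.0, 294.0]
0.18 [156.0, 181.0] [179.0, 189.0] [284.0, 229.0] [368.0, 261.0] [422.0, 282.0]
0.19 [155.0, 169.0] [178.0, 177.0] [283.0, 217.0] [367.0, 249.0] [422.0, 270.0]
```

The blue ball is still behind its flap and the paddle is only about 0.1 rad down, with a force of about 2 N. In the image the fingertip sits at z≈0.111, about 17 mm higher than the readout implies. The gripper body is also well above the left paddle, so I'll press about 23 mm further.

```bash
python3 -m handwheel '[[0,0,0,0.02,0,0,0],[0,0,0,0.04,0,0,0],[0,0,0,0.06,0,0,0],[0,0,0,0.078,0,0,0],[0,0,0,0.078,0,0,0],[0,0,0,0.078,0,0,0],[0,0,0,0.078,0,0,0],[0,0,0,0.078,0,0,0],[0,0,0,0.078,0,0,0],[0,0,0,0.078,0,0,0]]'
python3 - <<'E'
from h import *
from workcell import r
a=r.snapshot("top")["frame"][190:330,200:420,::-1];b=r.snapshot("scene")["frame"][190:350,180:400,::-1]
cv2.imwrite("pics/both3.png",cv2.resize(np.vstack([a,b]),None,fx=2,fy=1.98))
E
```

```text
clock: 4.22
ee_pos: [0.6365, -0.099, 0.0882]
eef_rot: [179.9, 0.1, 90.8]
ft_force: [2.4, -2.1, 4.3]
grip_width: 0.0003
```

View pics/both3.png

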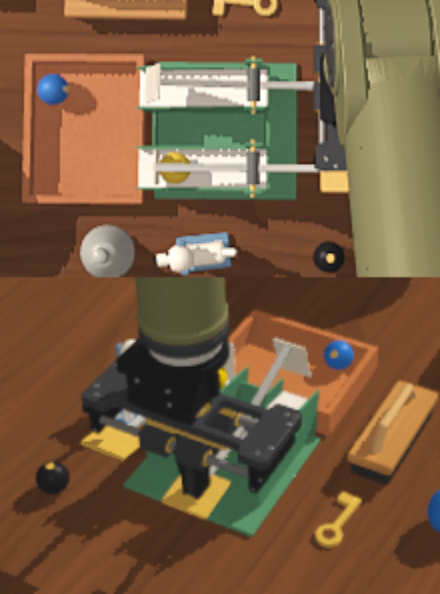

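The blue ball has rolled into the tray, at (52,90) in the top crop, and yellow is still in its lane. Now I'll release the paddle straight up and let everything settle.

```bash
python3 -m handwheel '[[0,0,0,-0.05,0,0,0],[0,0,0,-0.1,0,0,0],[0,0,0,-0.15,0,0,0],[0,0,0,-0.2,0,0,0],[0,0,0,-0.28,0,0,0],[0,0,0,-0.36,0,0,0],[0,0,0,-0.42,0,0,0],[0,-0.1,0,-0.45,0,0,0],[0,-0.2,0,-0.45,0,0,0],[0,-0.3,0,-0.45,0,0,0],[0,-0.4,0,-0.45,0,0,0],[0,-0.4,0,-0.45,0,0,0],[0,-0.4,0,-0.45,0,0,0],[0,-0.4,0,-0.45,0,0,0],[0,-0.4,0,-0.45,0,0,0],[0,-0.4,0,-0.45,0,0,0],[0,-0.4,0,-0.45,0,0,0],[0,-0.4,0,-0.45,0,0,0]]'
python3 - <<'E'
from h import *
from workcell import r
t=r.snapshot("top");a=t["frame"][190:330,200:420,::-1];b=r.snapshot("scene")["frame"][190:350,180:400,::-1]
cv2.imwrite("pics/both4.png",cv2.resize(np.vstack([a,b]),None,fx=2,fy=1.98))
def ball(f):
    h=cv2.cvtColor(f,cv2.COLOR_RGB2HSV)[210:300,210:272];m=cv2.inRange(h,(100,150,60),(125,255,255));ys,xs=np.nonzero(m);return xs.mean()+210,ys.mean()+210
import time
o=np.array([.58908,-.00411,0]);Z=R.from_euler("z",90.97,degrees=True)
for k in range(2):
    u=ball(t["frame"]);print(u,Z.inv().apply(ray(t,u,.026)-o))
    for _ in range(5): t=r.snapshot("top")
E
```

```text
clock: 5.82
ee_pos: [0.638, -0.2177, 0.2234]
eef_rot: [179.9, 0.1, 90.9]
ft_force: [0.8, 0.3, 0.3]
grip_width: 0.0001
(np.float64(223.65734265734267), np.float64(234.86013986013987)) [ 0.23306386 -0.04498278  0.026     ]
(np.float64(223.65734265734267), np.float64(234.86013986013987)) [ 0.23306386 -0.04498278  0.026     ]
```

View pics/both4.png

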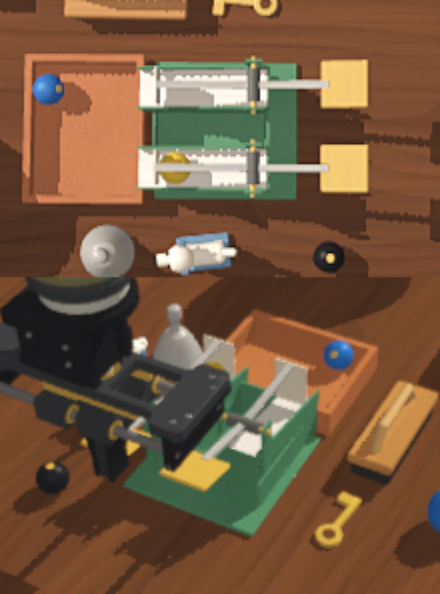

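The blue ball is still at (0.233, -0.045) in the tray, both flaps are shut, both paddles are up, yellow is in its lane, and the arm is clear.

```bash
python3 -c "
from workcell import r
print(r.close_job(), r.state()['ft_force'])"
```

```text
the job is handed in; nothing more can be done
the job is handed in; nothing more can be done
```

I pressed the right lane's paddle with the closed gripper, the blue ball rolled into the tray, and I let the paddle back up and handed the job in. No verdict was reported.

**Final checks**, from the last pictures before handing in:
- **Blue ball:** it lies at about x = 0.233, y = -0.045 m in the key box frame. It did not move between two pictures about 0.25 s apart.
- **Rockers and yellow ball:** both flaps look shut, both paddles are up, and the yellow ball is still in its lane. I judged these by eye and did not measure the rocker angles.
- **Surroundings:** the shoe brush, key, dog and bell, which were in the close-up pictures, look unmoved. I did not look at the mug or the polish tin again at the end.
- **Arm:** it was clear of everything, with the force reading under 1 N, at 5.8 s on the clock.

**What disagreed:** the first press was too shallow. The fingertips sat about 17 mm higher in the images than the TCP reading and the stated tip length implied. The rocker reached only about 0.1 rad and the ball stayed put. I confirmed this in the images and pressed 23 mm deeper, at about 4 N, which lifted the flap.

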